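# Shut up the portable generator for storage

### The arm

A 6-joint arm with a two-finger parallel gripper is mounted at the origin on the work surface. World frame = base frame: x ahead of the robot, y to its left, z up, the work surface at z = 0. Lengths are in m, angles in rad, forces in N, time in s.
With the tool pointing down it reaches from about 0.35 to 0.875 m from the base axis. Payload 15.5 kg.
Tool frame: the origin (TCP) lies at the very end of the fingers, on their centre line; the grasp point (between the pads) lies 19 mm behind it; z points along the fingers, x is the direction in which the jaws open and shut, and the axes are right-handed (so a half turn about z gives the same grasp; the last joint's range is limited). The gripper opens to 85 mm and grips with 20 to 120 N. Pads are 22 mm wide; open, the fingers measure 114 mm over their backs; the gripper's body (76 mm by 85 mm) begins 54 mm behind the grasp point. The pads swing forward as they close: fully open they stand 13 mm farther back than shut.
Start: joints at [1.171, 0.494, 1.345, -0, 1.302, -0.096], TCP at [0.188, 0.596, 0.206] pointing down, gripper open.
Joint ranges: [-2.91, 2.91], [-0.82, 2.16], [0.22, 2.67], [-1.22, 4.37], [0.12, 2.79], [-3.08, 3.08]. Speed limits (rad/s): [1.89, 1.89, 2.57, 3.01, 3.01, 3.01].

### API

Orientations are given as [roll, pitch, yaw] about the fixed x, y, z axes, in that order (R = Rz(yaw) Ry(pitch) Rx(roll)).
In Python, from bench import arm gives the robot as it stands.
- The arm moves only by the shell command python3 -m pendant 'ROWS' [FORCE]. ROWS is a JSON object of lists of equal length, an entry for each row: "angular": the turn, a rotation vector about the tool's x, y, z in degrees, a list of three; "delta_pos": the shift along the tool's x, y, z in m, a list of three; "fingers": the opening, from 0 (shut) to 1 (fully open). A call has 1 to 8 rows; each row shifts and turns the commanded pose from where the row before left it, along the tool's axes as they then stand; what a row does not reach is not made up. A row lasts 1/10 s, in which the tool goes at most 50 mm and 8.59 degrees, less where a joint would pass 70% of its speed; a pose out of reach is approached as far as the arm can. A call is refused whole if a number of a shift passes 0.05 or a number of a turn 8.59, either way. A call with a gripper value outside its range is refused whole. The fingers move at their own pace and stop on an object; FORCE is the grip in N (left out, the last holds). Time passes only in rows, so rows that do not move let the fingers close. It gives the time, the measured TCP pose, the force and the opening at its end, in the units of the state.
- arm.read_state(): the state, without advancing time (a new reading comes with each control period).
- arm.snapshot(name): name is "scene" or "top" or "wrist"; returns the picture (400x640x3 uint8, red, green, blue); there is no depth.
- arm.camera_info(name): a dict with "fovy" (degrees; the focal length in pixels is half the picture's height over the tangent of half this angle, whatever the lens; pixels are square), "cx", "cy" (the principal point, pixels), "k1" (the pictures are not rectified: a ray, as slopes to the right and down, at radius r is drawn at 1 + k1 r^2 times it, then the intrinsics apply), "world_from_camera" (4x4, takes a point from camera to world coordinates); the wrist camera has in their place "hand_eye" (4x4, takes a point from camera to tool coordinates, whose origin is the TCP and whose axes are the tool frame's). Camera axes: x right, y down, z forward; pixel columns grow to the right and rows downward; lengths in m; the calibration is good to about 2 mm. A picture is of the moment at which its call begins: read the wrist's pose just before it. camera_info takes no time and is no camera call.
- arm.sign_off(): hands the job in, once; it reports no verdict.
The state is a dict: "time_s": time; "joint_positions": joint angles; "joint_velocities": joint speeds; "joint_efforts": joint torques, N m; "eef_pos": TCP position; "ee_rot": TCP orientation; "ft_force": force on the tool from outside, world axes, zero at the start; "ft_torque": the same for the moment, N m; "gripper_width": finger opening in m.
Only numpy, scipy, OpenCV 4.12 (cv2) and the standard library are available. Lean on these libraries where they do the work, as an engineer would, in place of code of your own. Each camera call takes 0.05 s, during which the arm holds its last target. There are 200 camera calls.

### The job

Make the portable generator fuel-tight for storage: tighten its fuel cap clockwise until it clicks, and stop after one to three clicks. Also shut off the fuel by taking the red-knobbed lever from the yellow dot through its stepped gate, past the green dot, fully into the end slot at the red dot. Leave everything else on the bench and on the tank where it is.

Things in the scene. Friction and masses are not known exactly. Their poses are not given: they have to be found in the camera images.
- generator: Open-frame portable generator, 326 (x) x 436 (y) x 328 mm high, fixed. Origin: centre of its underside, on the bench top; x to its rear (away from the robot at yaw 0), y along its length, z up. Black tube frame 253 mm high; red tank, flat top 270 mm up, over x -122..122, y -190..70 mm; black control box with the gate over y 82..188 mm. The fuel cap's upright axis is at x 0, y -40 mm.
- cap_bar (a point): Centre of the black fuel cap's grip bar, on the cap's upright axis, 316 mm above the bench; turns with the cap's shell. The bar is 74 mm long (x), 14 mm thick (y), 24 mm high (304 to 328 mm above the bench), yellow stripe on top; under it a disc of 78 mm diameter. Push an end of the bar sideways or pinch it: 0.14 N m to screw in, about 0.35 N m (12 N at 30 mm from the axis) to click.
- cap_turn (a joint): How far the cap's threaded core is screwed in, rad; grows clockwise seen from above, to a firm stop at 3.142 (home), where the bar lies along the generator's x axis. Starts 0.8 to 2.5 rad short of home. Shell and core turn together until the core is home.
- cap_click (a joint): How far the cap's shell has slipped clockwise on its core, rad: 0 until the core is home, then 0.524 per click (12 teeth). The torque rises at first, gives way after half a tooth, and the shell then runs on by itself to the next rest: 0.524, 1.047 or 1.571 after one, two or three clicks. The bar's whole turn is cap_turn plus cap_click.
- gate_mid (a point): Centre of the aluminium gate plate, 130 (x) x 90 (y) mm, its top 238 mm above the bench, on the control box at x 0, y 135 mm of the generator; same axes as the generator. A Z-shaped slot 14 mm wide guides the lever: a leg towards +x at y -11 mm (yellow dot, cold start), a cross step at x 0 (green dot, run), a leg towards -x at y +11 mm (red dot, fuel off).
- lever_knob (a point): Centre of the red knob (33 mm diameter, 38 mm high) on the fuel lever, a 10 mm stick that pivots under the gate's centre, 168 mm above the bench; knob centre 132 mm from the pivot. In gate_mid's x, y the knob goes from about (+40, -22) mm to (0, -22), across to (0, +22), then to (-42, +22) mm (off). It stays where it is left, moves with about 2 N, and can be pushed or pinched.
- lever_travel (a joint): Lean of the fuel lever towards the generator's -x, rad: about -0.30 at the start (yellow dot), 0 in the cross step, 0.33 hard against the end of the slot at the red dot.
- lever_shift (a joint): Lean of the fuel lever towards the generator's +y, rad: about -0.165 in the yellow dot's leg, +0.165 in the red dot's leg; 0.03 rad of play each way.
- spanner_mid (a point): Middle of a steel plug spanner, 110 mm long (x), 18 mm thick, lying on the tank beside the cap. Bystander.
- funnel_mid (a point): Half-way up an orange funnel standing mouth down, 124 mm across and 135 mm high. Bystander.
- oil_mid (a point): Half-way up a grey oil bottle, 76 mm across and 200 mm high. Bystander.
- mug_mid (a point): Half-way up a blue mug, 82 mm across and 92 mm high. Bystander.
- driver_mid (a point): Middle of a screwdriver with a red handle, 200 mm long (x), 26 mm thick, lying on the bench. Bystander.
- wagon_mid (a point): Middle of a brown model railway wagon, 156 mm long (x), 37 mm wide, 48 mm high, standing on the bench. Bystander.
- jar_mid (a point): Half-way up a glass jar with a blue lid, 72 mm across and 85 mm high. Bystander.

How it is judged:
By the outcome, as a careful person would: the job done as asked, in the order asked, and still so for the second after the job is handed in, with the robot touching nothing.
It also fails if it takes over 72 s, if anything falls off the work surface, if the arm or the gripper's body presses on something with over 40 N, if the wrist force passes 120 N, or if a joint passes its speed limit or range.

## Working session

There is one attempt and no reset: what is moved stays moved. The work goes in short steps, Python scripts to look and compute and a shell command to move; the robot and the scene stay as the last step left them, time stands still between calls to the robot, and variables do not carry over. Pictures are saved under pics/ and viewed, about 8 in all and at most 12, crops included, and the job is handed in when it is done.

```bash
ls; mkdir -p pics; python3 - <<'E'
from bench import arm
import cv2,numpy as np
s=arm.read_state();print({k:np.round(v,3).tolist() for k,v in s.items()})
for n in("scene","top","wrist"):
    im=arm.snapshot(n);cv2.imwrite(f"pics/{n}0.png",im[:,:,::-1]);
    print(n,{k:np.round(v,4).tolist() for k,v in arm.camera_info(n).items()})
E
```

```text
pics
{'time_s': 0.0, 'joint_positions': [1.17, 0.494, 1.346, -0.0, 1.302, -0.095], 'joint_velocities': [-0.0, 0.0, -0.0, -0.001, -0.002, -0.001], 'joint_efforts': [-0.001, -88.217, -38.386, -0.0, 0.01, 0.0], 'eef_pos': [0.187, 0.596, 0.206], 'ee_rot': [-3.142, 0.001, 1.266], 'ft_force': [0.077, -1.098, 1.082], 'ft_torque': [0.03, -0.004, 0.035], 'gripper_width': 0.085}
scene {'fovy': 51.7951, 'cx': 322.2981, 'cy': 197.3159, 'k1': -0.072, 'world_from_camera': [[0.7195, 0.4127, -0.5586, 1.263], [0.6945, -0.4239, 0.5813, -0.7524], [0.0031, -0.8062, -0.5916, 0.948], [0.0, 0.0, 0.0, 1.0]]}
top {'fovy': 48.3888, 'cx': 318.7069, 'cy': 199.4404, 'k1': 0.0065, 'world_from_camera': [[-0.0124, -0.9954, 0.0946, 0.3852], [-0.9999, 0.0115, -0.0106, -0.0078], [0.0095, -0.0947, -0.9955, 1.7304], [0.0, 0.0, 0.0, 1.0]]}
wrist {'fovy': 63.409, 'cx': 316.7419, 'cy': 195.2912, 'k1': -0.0435, 'hand_eye': [[1.0, 0.0009, 0.001, 0.0003], [-0.0012, 0.9592, 0.2826, -0.0718], [-0.0007, -0.2826, 0.9592, -0.1672], [0.0, 0.0, 0.0, 1.0]]}
```

View pics/top0.png

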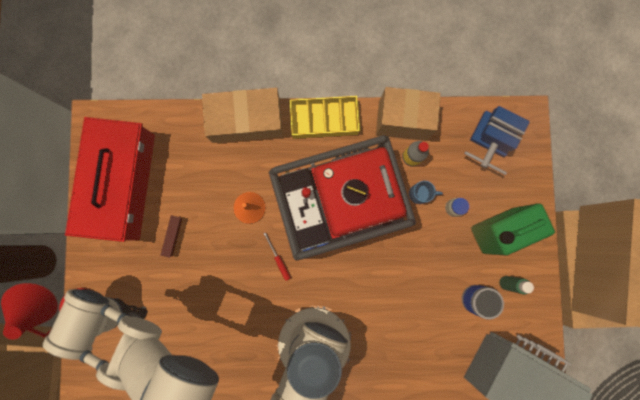

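View pics/scene0.png

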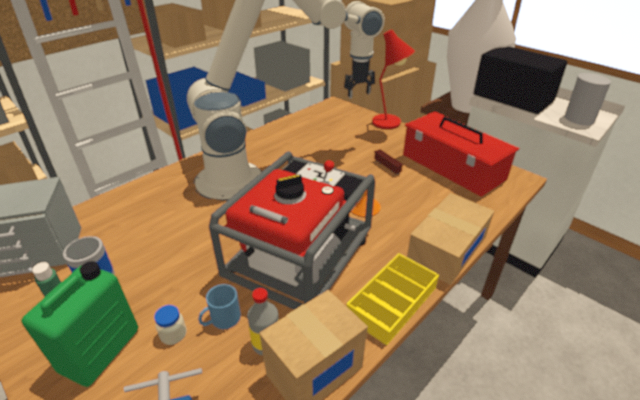

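Top view shows the cap at about (355,191), the knob at (306,192), gate at (303,205), and the spanner at (388,180). The scene view is consistent with this. Next I'll get coarse positions.

```bash
cat > h.py <<'E'
import numpy as np,cv2
from bench import arm
from scipy.spatial.transform import Rotation as R
def T_of(s):
    T=np.eye(4);T[:3,:3]=R.from_euler('xyz',s['ee_rot']).as_matrix();T[:3,3]=s['eef_pos'];return T
def snap(n,f):
    s=arm.read_state();im=arm.snapshot(n);cv2.imwrite(f,im[:,:,::-1]);i=arm.camera_info(n)
    M=T_of(s)@np.array(i['hand_eye']) if n=='wrist' else np.array(i['world_from_camera'])
    return im,i,M
def ray(i,M,px):
    f=200/np.tan(np.radians(i['fovy'])/2)
    d=cv2.undistortPoints(np.array([[px]],float),np.array([[f,0,i['cx']],[0,f,i['cy']],[0,0,1]]),np.array([i['k1'],0,0,0,0.]))[0,0]
    return M[:3,3],M[:3,:3]@np.array([d[0],d[1],1])
def at(i,M,px,z):
    o,d=ray(i,M,px);return (o+d*(z-o[2])/d[2])
def proj(i,M,P):
    f=200/np.tan(np.radians(i['fovy'])/2);p=np.linalg.inv(M)@np.append(P,1);u=p[:2]/p[2];u=u*(1+i['k1']*(u@u));return f*u+[i['cx'],i['cy']]
E
python3 - <<'E'
from h import *
im=cv2.imread('pics/top0.png')[:,:,::-1];i=arm.camera_info('top');M=np.array(i['world_from_camera'])
hsv=cv2.cvtColor(im,cv2.COLOR_RGB2HSV)
red=((hsv[...,0]<6)|(hsv[...,0]>174))&(hsv[...,1]>170)&(hsv[...,2]>90);red=red.astype(np.uint8)
n,l,st,c=cv2.connectedComponentsWithStats(red)
for k in range(1,n):
    if st[k,4]>12:
        z=.27 if st[k,4]>1000 else .3
        print(st[k],at(i,M,c[k],z).round(3))
        if st[k,4]>1000: 
            r=cv2.minAreaRect(np.argwhere(l==k)[:,::-1].astype(np.float32));print([at(i,M,p,.27).round(3).tolist() for p in cv2.boxPoints(r)])
for p in((355,191),(306,192)):print(at(i,M,p,.316 if p[0]==355 else .298).round(3))
cv2.imwrite('pics/topc.png',cv2.resize(im[130:270,230:450,::-1],None,fx=3.6,fy=3.6,interpolation=cv2.INTER_CUBIC))
E
```

```text
[  65  117   79  125 6827] [0.599 0.682 0.27 ]
[[0.418, 0.803, 0.27], [0.818, 0.758, 0.27], [0.785, 0.557, 0.27], [0.386, 0.607, 0.27]]
[419 142   9  10  71] [ 0.692 -0.367  0.3  ]
[ 311  147   95   91 4734] [ 0.546 -0.155  0.27 ]
[[0.629, 0.004, 0.27], [0.705, -0.248, 0.27], [0.469, -0.313, 0.27], [0.396, -0.064, 0.27]]
[303 188   7   9  51] [0.546 0.018 0.3  ]
[275 256  15  24 147] [0.304 0.096 0.3  ]
[   1  284   51   56 1584] [0.193 0.933 0.27 ]
[[0.151, 1.046, 0.27], [0.307, 0.937, 0.27], [0.232, 0.836, 0.27], [0.078, 0.946, 0.27]]
[ 59 299   5   9  20] [0.206 0.788 0.3  ]
[ 0.545 -0.139  0.316]
[0.546 0.018 0.298]
```

View pics/topc.png

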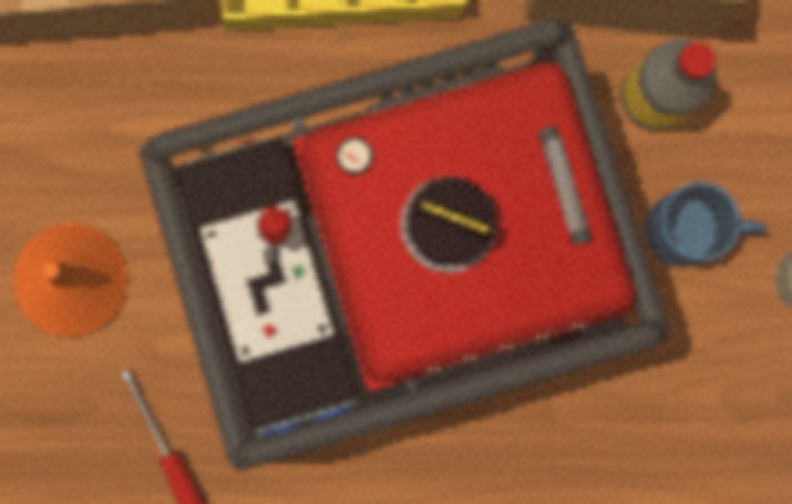

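The crop shows the bar running from about (424,205) to (487,230), about 52° short of home. The lever is at the yellow end. All positions fit the given layout. Now I'll move over the generator.

```bash
python3 -m pendant '{"delta_pos":[[-0.027,0.026,-0.032],[-0.027,0.026,-0.032],[-0.027,0.026,-0.032],[-0.027,0.026,-0.032],[-0.027,0.026,-0.032],[-0.027,0.026,-0.032],[-0.027,0.026,-0.032],[-0.027,0.026,-0.032]],"angular":[[0,0,0],[0,0,0],[0,0,0],[0,0,0],[0,0,0],[0,0,0],[0,0,0],[0,0,0]],"fingers":[1,1,1,1,1,1,1,1]}' 
python3 -m pendant '{"delta_pos":[[-0.036,0.034,-0.002],[-0.036,0.034,-0.002],[-0.036,0.034,0],[-0.036,0.034,0],[-0.036,0.034,0],[-0.036,0.034,0],[-0.036,0.034,0],[-0.036,0.034,0]],"angular":[[0,0,0],[0,0,0],[0,0,0],[0,0,0],[0,0,0],[0,0,0],[0,0,0],[0,0,0]],"fingers":[1,1,1,1,1,1,1,1]}' 
python3 -m pendant '{"delta_pos":[[0,0,0],[0,0,0],[0,0,0]],"angular":[[0,0,0],[0,0,0],[0,0,0]],"fingers":[1,1,1]}' 
python3 - <<'E'
from h import *
im,i,M=snap('wrist','pics/w1.png')
s=arm.read_state();print(s['eef_pos'],s['ee_rot'],s['time_s'])
g=np.array([.4,.6])
hsv=cv2.cvtColor(im,cv2.COLOR_RGB2HSV)
H,S,V=[hsv[...,k] for k in range(3)]
for nm,m,z in(('red',((H<6)|(H>174))&(S>150)&(V>80),.27),('yel',(H>22)&(H<36)&(S>130)&(V>110),.328),('green',(H>45)&(H<85)&(S>100)&(V>60),.238)):
    n,l,st,c=cv2.connectedComponentsWithStats(m.astype(np.uint8))
    for k in range(1,n):
        if st[k,4]>20:
            r=cv2.minAreaRect(np.argwhere(l==k)[:,::-1].astype(np.float32));b=cv2.boxPoints(r)
            print(nm,st[k],c[k].round(1),at(i,M,c[k],z).round(4),[at(i,M,p,z)[:2].round(4).tolist() for p in b])
E
```

```text
time_s: 0.95
eef_pos: [0.3212, 0.3261, 0.4637]
ee_rot: [3.142, 0.0, 1.266]
ft_force: [0.4, 0.7, 0.2]
gripper_width: 0.0853
time_s: 1.75
eef_pos: [0.4945, -0.0307, 0.4664]
ee_rot: [-3.142, -0.0, 1.266]
ft_force: [1.1, 0.7, -0.3]
gripper_width: 0.0857
time_s: 2.05
eef_pos: [0.4938, -0.0279, 0.4664]
ee_rot: [-3.141, -0.0, 1.267]
ft_force: [0.2, 0.8, 0.0]
gripper_width: 0.0856
[ 0.49376058 -0.02759765  0.46654941] [ 3.14149019e+00 -1.99198406e-04  1.26724874e+00] 2.1
red [352   0  34  27 446] [370.6  10.8] [0.3575 0.0729 0.27  ] [[0.3425, 0.0571], [0.3366, 0.0703], [0.368, 0.0882], [0.3742, 0.0749]]
red [607   2  21  46 654] [616.7  27.9] [0.4455 0.3234 0.27  ] [[0.4615, 0.3095], [0.4182, 0.3205], [0.4255, 0.34], [0.4694, 0.3294]]
red [   99    93   268   253 28680] [239.5 214.3] [ 0.5227 -0.1329  0.27  ] [[0.4666, -0.304], [0.3993, -0.0571], [0.6191, 0.0119], [0.7317, -0.2675]]
red [346 111   9   9  67] [350.1 115. ] [0.4512 0.0244 0.27  ] [[0.4457, 0.0213], [0.4483, 0.0296], [0.4566, 0.0273], [0.454, 0.0189]]
red [358 185  29  33 762] [371.9 201.3] [0.5541 0.022  0.27  ] [[0.5301, 0.01
[... 223 characters left out ...]
 69 1845] [381.4 301.4] [ 0.6483 -0.0013  0.328 ] [[0.6249, -0.0316], [0.6207, 0.0379], [0.6884, 0.0424], [0.6942, -0.0312]]
yel [ 299  298   60   52 1486] [329.4 323.4] [ 0.6587 -0.0639  0.328 ] [[0.6509, -0.1007], [0.6321, -0.0358], [0.6823, -0.0272], [0.7036, -0.0945]]
yel [361 323  67  23 154] [394.  334.7] [0.696 0.002 0.328] [[0.6968, -0.0377], [0.6916, 0.0405], [0.6956, 0.0407], [0.7009, -0.0377]]
green [   0  160   41   86 1944] [ 14.  199.9] [ 0.4222 -0.4277  0.238 ] [[0.3692, -0.4166], [0.3864, -0.3635], [0.4907, -0.4274], [0.4734, -0.4859]]
green [336 161   9   9  60] [340.4 165. ] [ 0.5081 -0.0008  0.238 ] [[0.5061, -0.0073], [0.5015, 0.0012], [0.5101, 0.0058], [0.5148, -0.0027]]
```

View pics/w1.png

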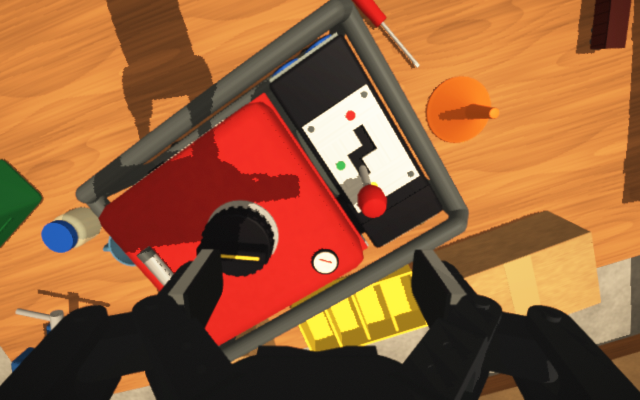

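Wrist view shows the plate whole at about (361,153), the green dot at (340,165), the red dot at (350,115) and the knob at (372,201). The cap bar's stripe is at about (218–259, 257), partly behind a finger. I'll fit the plate for pose and yaw.

```bash
python3 - <<'E'
from h import *
im=cv2.imread('pics/w1.png')[:,:,::-1];i=arm.camera_info('wrist');s=arm.read_state();M=T_of(s)@np.array(i['hand_eye'])
hsv=cv2.cvtColor(im,cv2.COLOR_RGB2HSV)
m=((hsv[...,1]<60)&(hsv[...,2]>150)).astype(np.uint8);m[:,:295]=0;m[:80]=0;m[245:]=0;m[:,425:]=0
n,l,st,c=cv2.connectedComponentsWithStats(m);k=1+st[1:,4].argmax()
b=cv2.boxPoints(cv2.minAreaRect(np.argwhere(l==k)[:,::-1].astype(np.float32)))
P=np.array([at(i,M,p,.238)[:2] for p in b]);print(b.round(0).tolist(),P.round(4).tolist(),'c',P.mean(0).round(4))
for a in range(4):
    e=P[(a+1)%4]-P[a];print(np.linalg.norm(e).round(4),np.degrees(np.arctan2(e[1],e[0])).round(1))
for nm,p in(('red',(350.1,115)),('grn',(340.4,165))):print(nm,at(i,M,p,.238))
print('knob',at(i,M,(371.9,201.3),.295))
gm=P.mean(0)
for yaw in(15,16.5,18):
    y=np.radians(yaw);cap=gm+175e-3*np.array([np.sin(y),-np.cos(y)])
    print(yaw,cap,[proj(i,M,[cap[0],cap[1],z]).round(1).tolist() for z in(.304,.328)])
# tank corners top view yaw
# triangulate red knob top view
it=arm.camera_info('top');Mt=np.array(it['world_from_camera'])
o1,d1=ray(i,M,(371.9,201.3));o2,d2=ray(it,Mt,(306.2,192))
t=np.linalg.lstsq(np.c_[d1,-d2],o2-o1,rcond=None)[0];print('tri knob',o1+d1*t[0],o2+d2*t[1])
cv2.imwrite('pics/w1c.png',cv2.resize(im[180:290,170:300,::-1],None,fx=5,fy=5,interpolation=cv2.INTER_CUBIC))
E
```

```text
[[301.0, 125.0], [366.0, 84.0], [423.0, 172.0], [358.0, 214.0]] [[0.4476, -0.0323], [0.4245, 0.0546], [0.5477, 0.0958], [0.5769, 0.0032]] c [0.4992 0.0303]
0.0899 104.9
0.1299 18.5
0.097 -72.5
0.1341 -164.6
red [0.45342858 0.0273623  0.238     ]
grn [ 0.50810313 -0.00055879  0.238     ]
knob [0.54532828 0.02048005 0.295     ]
15 [ 0.54449026 -0.13870326] [[234.5, 243.6], [229.0, 253.4]]
16.5 [ 0.54889962 -0.13745969] [[237.0, 246.8], [231.7, 256.7]]
18 [ 0.55327491 -0.13610113] [[239.6, 249.9], [234.4, 260.0]]
tri knob [0.54543788 0.02050411 0.2946907 ] [0.5462734  0.01715389 0.29472616]
```

View pics/w1c.png

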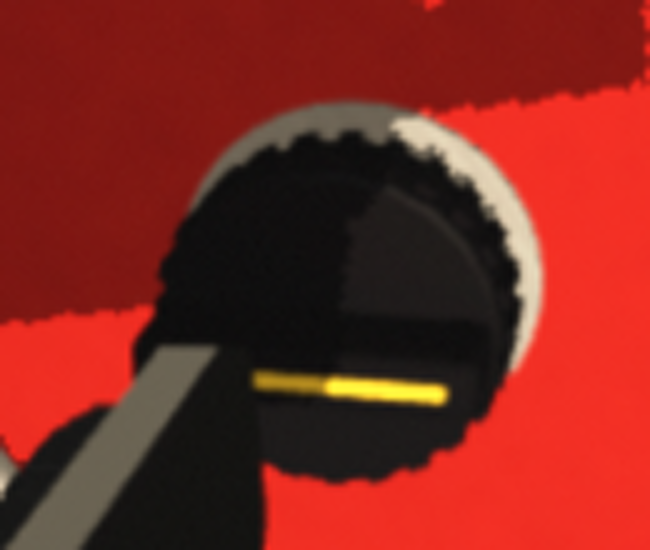

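```bash
python3 -m pendant '{"delta_pos":[[0,0,0],[0,0,0],[0,0,0],[0,0,0],[0,0,0],[0,0,0],[0,0,0],[0,0,0]],"angular":[[0,0,8.59],[0,0,8.59],[0,0,8.59],[0,0,8.59],[0,0,8.59],[0,0,8.59],[0,0,8.59],[0,0,8.59]],"fingers":[1,1,1,1,1,1,1,1]}' 
python3 -m pendant '{"delta_pos":[[0,0,0],[0,0,0],[0,0,0],[0.03,0.027,0],[0.03,0.027,0],[0.031,0.027,0],[0,0,0],[0,0,0]],"angular":[[0,0,8.59],[0,0,8.59],[0,0,8.59],[0,0,0],[0,0,0],[0,0,0],[0,0,0],[0,0,0]],"fingers":[1,1,1,1,1,1,1,1]}' 
python3 - <<'E'
from h import *
im,i,M=snap('wrist','pics/w2.png')
hsv=cv2.cvtColor(im,cv2.COLOR_RGB2HSV)
H,S,V=[hsv[...,k] for k in range(3)]
m=(H>20)&(H<36)&(S>130)&(V>60)
n,l,st,c=cv2.connectedComponentsWithStats(m.astype(np.uint8))
for k in range(1,n):
    if st[k,4]>30:
        q=np.argwhere(l==k)[:,::-1];(a,b)=q[q[:,0].argmin()],q[q[:,0].argmax()]
        A,B=at(i,M,a,.328),at(i,M,b,.328);print(st[k],c[k].round(1),at(i,M,c[k],.328).round(4),A.round(4),B.round(4),np.degrees(np.arctan2(*(B-A)[1::-1])).round(1))
print('proj tcp axis at .328',proj(i,M,[*arm.read_state()['eef_pos'][:2],.328]))
E
```

```text
time_s: 2.9
eef_pos: [0.4937, -0.0273, 0.4667]
ee_rot: [3.142, -0.001, 0.062]
ft_force: [0.4, 0.3, -0.2]
gripper_width: 0.0855
time_s: 3.7
eef_pos: [0.5484, -0.1371, 0.4662]
ee_rot: [-3.141, 0.001, -0.383]
ft_force: [-0.6, -0.8, 0.6]
gripper_width: 0.0854
[  414     0   127   112 10031] [478.6  48.2] [ 0.7249 -0.081   0.328 ] [ 0.683  -0.0237  0.328 ] [ 0.7726 -0.1232  0.328 ] -48.0
[315 149   5  62 305] [317.  179.4] [ 0.5481 -0.1386  0.328 ] [ 0.5569 -0.1114  0.328 ] [ 0.5604 -0.1128  0.328 ] -21.9
[425 216  39  35 240] [440.8 230.4] [ 0.6456 -0.2354  0.328 ] [ 0.6285 -0.2363  0.328 ] [ 0.6691 -0.2361  0.328 ] 0.2
proj tcp axis at .328 [316.30905448 177.48431248]
```

View pics/w2.png

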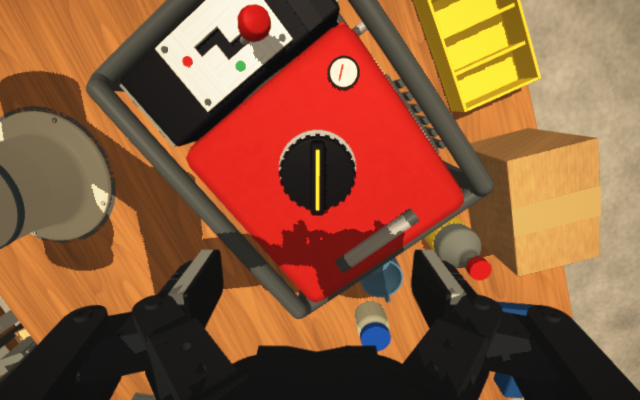

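The stripe stands vertical at x≈317, rows 149–211, centred under the tool axis (error ≈1.5 mm, angle <1°). Now I'll descend and pinch.

```bash
python3 -m pendant '{"delta_pos":[[0,0.0015,0.04],[0,0,0.04],[0,0,0.04],[0,0,0.026],[0,0,0.01],[0,0,0],[0,0,0]],"angular":[[0,0,0],[0,0,0],[0,0,0],[0,0,0],[0,0,0],[0,0,0],[0,0,0]],"fingers":[1,1,1,1,1,1,1]}' 60
python3 -m pendant '{"delta_pos":[[0,0,0],[0,0,0],[0,0,0],[0,0,0],[0,0,0],[0,0,0],[0,0,0],[0,0,0]],"angular":[[0,0,0],[0,0,0],[0,0,0],[0,0,0],[0,0,0],[0,0,0],[0,0,0],[0,0,0]],"fingers":[0.1,0,0,0,0,0,0,0]}' 60
python3 -c "
from h import *
print(arm.read_state()['ft_torque'])"
```

```text
time_s: 4.45
eef_pos: [0.5483, -0.1388, 0.3121]
ee_rot: [-3.142, -0.002, -0.382]
ft_force: [-0.2, -0.4, 0.0]
gripper_width: 0.0854
time_s: 5.25
eef_pos: [0.5477, -0.1392, 0.3104]
ee_rot: [3.142, 0.0, -0.383]
ft_force: [0.3, 0.2, 0.1]
gripper_width: -0.0005
[-0.00627342 -0.05066952 -0.01449328]
```

```bash
python3 - <<'E'
from h import *
im,i,M=snap('wrist','pics/w3.png')
a,_,_=snap('scene','pics/s3.png')
print({k:np.round(v,4).tolist() for k,v in arm.read_state().items()})
o=np.vstack([cv2.resize(im[100:400,120:520],(800,600))[:,:400*2][:300*2:2,::2],cv2.resize(a[100:300,200:400],(400,400))[:300]])
cv2.imwrite('pics/c3.png',np.hstack([im[100:400,120:520],cv2.resize(a[130:280,230:430],(400,300),interpolation=cv2.INTER_CUBIC)])[:,:,::-1])
E
```

```text
{'time_s': 5.35, 'joint_positions': [-0.3545, 0.3235, 1.337, -0.0, 1.4811, 0.0287], 'joint_velocities': [-0.0, -0.0012, -0.0023, -0.0004, 0.0008, 0.0015], 'joint_efforts': [-0.0085, -75.5505, -42.1528, -0.0004, 0.0017, 0.0001], 'eef_pos': [0.5477, -0.1392, 0.3104], 'ee_rot': [3.1416, 0.0, -0.3832], 'ft_force': [-0.1773, 0.7584, -0.8287], 'ft_torque': [0.0257, -0.002, 0.0032], 'gripper_width': -0.0004}
```

View pics/c3.png

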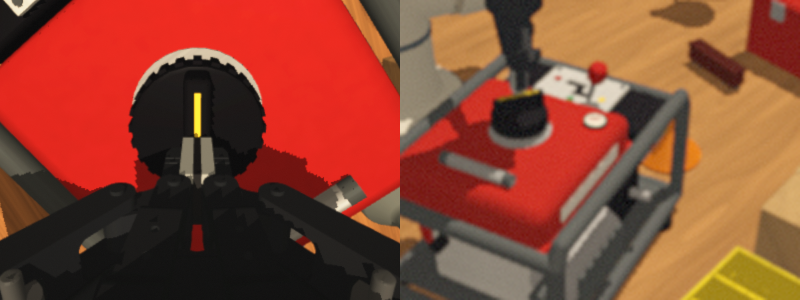

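```bash
python3 - <<'E'
from h import *
i=arm.camera_info('wrist');s=arm.read_state();M3=T_of(s)@np.array(i['hand_eye'])
print('tcp proj',proj(i,M3,s['eef_pos']), 'pt 20mm up',proj(i,M3,s['eef_pos']+[0,0,.02]))
for z in(.29,.3,.31,.328):print(z,proj(i,M3,[.548,-.1386,z]).round(1),at(i,M3,(317,192),z).round(4),'stripe end in w2 was',)
s2=dict(s);s2['eef_pos']=np.array([.5484,-.1371,.4662]);s2['ee_rot']=[-3.141,.001,-.383]
M2=T_of(s2)@np.array(i['hand_eye'])
im=cv2.cvtColor(cv2.imread('pics/w3.png'),cv2.COLOR_BGR2HSV)
m=(im[...,0]>20)&(im[...,0]<36)&(im[...,1]>130)&(im[...,2]>60);m[:150]=0;m[260:]=0;m[:,:290]=0;m[:,345:]=0
q=np.argwhere(m);print(q.min(0),q.max(0))
o1,d1=ray(i,M2,(317,149));o2,d2=ray(i,M3,(q[:,1].mean(),q[:,0].min()))
t=np.linalg.lstsq(np.c_[d1,-d2],o2-o1,rcond=None)[0];print('stripe end',o1+d1*t[0],o2+d2*t[1])
E
python3 -c "
import cv2
a=cv2.imread('pics/w3.png')[170:320,240:400];cv2.imwrite('pics/c4.png',cv2.resize(a,None,fx=4.5,fy=4,interpolation=cv2.INTER_CUBIC))"
```

```text
tcp proj [316.49142092 234.91647619] pt 20mm up [316.44545607 250.89026871]
0.29 [316.6 220.8] [ 0.5551 -0.1215  0.29  ] stripe end in w2 was
0.3 [316.6 226.9] [ 0.5562 -0.1189  0.3   ] stripe end in w2 was
0.31 [316.6 233.6] [ 0.5572 -0.1162  0.31  ] stripe end in w2 was
0.328 [316.5 247.7] [ 0.5591 -0.1115  0.328 ] stripe end in w2 was
[193 314] [237 321]
stripe end [ 0.55934318 -0.11037577  0.33366298] [ 0.5596236  -0.11048506  0.33366236]
```

View pics/c4.png

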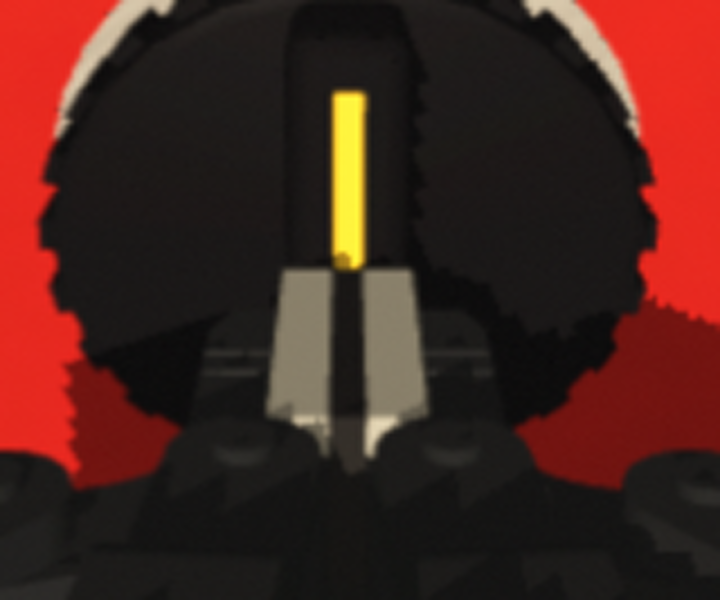

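The crop shows the shut pads standing on top of the bar: the stripe is hidden behind the tips at row ~237, and the reported width is 0. So the tips sit higher than the nominal TCP. I'll open, go lower in small steps, and watch the force.

```bash
python3 -m pendant '{"delta_pos":[[0,0,0],[0,0,0],[0,0,0],[0,0,0],[0,0,0],[0,0,0.005],[0,0,0.005],[0,0,0]],"angular":[[0,0,0],[0,0,0],[0,0,0],[0,0,0],[0,0,0],[0,0,0],[0,0,0],[0,0,0]],"fingers":[1,1,1,1,1,1,1,1]}' 40
python3 -m pendant '{"delta_pos":[[0,0,0],[0,0,0],[0,0,0],[0,0,0],[0,0,0]],"angular":[[0,0,0],[0,0,0],[0,0,0],[0,0,0],[0,0,0]],"fingers":[0.4,0.4,0.4,0.4,0.4]}' 40
python3 - <<'E'
from h import *
im,i,M=snap('wrist','pics/w5.png');s=arm.read_state();R_=T_of(s)
print([(dz,proj(i,M,(R_@[0.017,-.011,-dz,1])[:3]).round(0).tolist()) for dz in (0,.01,.02,.03)])
cv2.imwrite('pics/c5.png',cv2.resize(im[150:350,200:440,::-1],None,fx=3,fy=3,interpolation=cv2.INTER_CUBIC))
E
```

```text
time_s: 6.15
eef_pos: [0.5473, -0.139, 0.2994]
ee_rot: [3.142, 0.002, -0.383]
ft_force: [-0.1, -0.5, -0.3]
gripper_width: 0.0855
time_s: 6.65
eef_pos: [0.5478, -0.1392, 0.3005]
ee_rot: [3.142, -0.0, -0.383]
ft_force: [-0.7, -0.5, -0.2]
gripper_width: 0.034
[(0, [347.0, 216.0]), (0.01, [349.0, 223.0]), (0.02, [351.0, 230.0]), (0.03, [353.0, 239.0])]
```

View pics/c5.png

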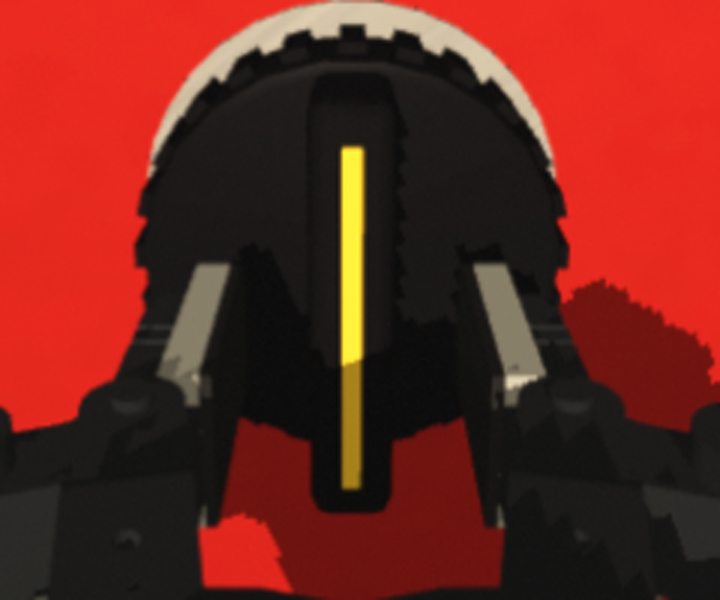

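The open tips sit at rows ≈238, i.e. about 28 mm behind the TCP at this opening, level with the bar's top. The bar is centred between them at x≈317. I'll go 15 mm lower with force checks, then close.

```bash
python3 -m pendant '{"delta_pos":[[0,0,0.005],[0,0,0.005],[0,0,0.005],[0,0,0]],"angular":[[0,0,0],[0,0,0],[0,0,0],[0,0,0]],"fingers":[0.4,0.4,0.4,0.4]}' 60
python3 -m pendant '{"delta_pos":[[0,0,0],[0,0,0],[0,0,0],[0,0,0],[0,0,0],[0,0,0]],"angular":[[0,0,0],[0,0,0],[0,0,0],[0,0,0],[0,0,0],[0,0,0]],"fingers":[0.1,0,0,0,0,0]}' 60
```

```text
time_s: 7.1
eef_pos: [0.5473, -0.139, 0.2844]
ee_rot: [3.142, 0.002, -0.383]
ft_force: [0.8, 0.1, -0.7]
gripper_width: 0.034
time_s: 7.7
eef_pos: [0.5478, -0.1392, 0.2856]
ee_rot: [-3.142, -0.0, -0.383]
ft_force: [-0.4, -0.1, 3.2]
gripper_width: 0.0127
```

Gripped at 12.7 mm. Next I'll turn clockwise (+ about tool z), logging torque.

```bash
python3 -m pendant '{"delta_pos":[[0,0,0],[0,0,0],[0,0,0],[0,0,0],[0,0,0],[0,0,0]],"angular":[[0,0,8],[0,0,8],[0,0,8],[0,0,8],[0,0,8],[0,0,8]],"fingers":[0,0,0,0,0,0]}' 60
python3 -c "
from h import *
print(arm.read_state()['ft_torque'])"
python3 -m pendant '{"delta_pos":[[0,0,0],[0,0,0],[0,0,0]],"angular":[[0,0,6],[0,0,6],[0,0,0]],"fingers":[0,0,0]}' 60
python3 -c "
from h import *
print(arm.read_state()['ft_torque'])"
```

```text
time_s: 8.3
eef_pos: [0.5483, -0.1397, 0.2856]
ee_rot: [-3.141, -0.001, -1.227]
ft_force: [2.5, -3.1, 0.5]
gripper_width: 0.0122
[-0.62706776 -0.36436838  0.15029562]
time_s: 8.6
eef_pos: [0.5483, -0.1398, 0.2856]
ee_rot: [-3.14, -0.001, -1.434]
ft_force: [1.8, -5.4, 0.9]
gripper_width: 0.0128
[-0.87169305 -0.3155204   0.04377177]
```

```bash
t(){ python3 -c "
from h import *
s=arm.read_state();print(s['ft_torque'].round(2),s['gripper_width'],s['joint_efforts'][5])"; }
for k in 1; do python3 -m pendant '{"delta_pos":[[0,0,0],[0,0,0]],"angular":[[0,0,5],[0,0,0]],"fingers":[0,0]}' 60; t
python3 -m pendant '{"delta_pos":[[0,0,0],[0,0,0]],"angular":[[0,0,5],[0,0,0]],"fingers":[0,0]}' 60; t
python3 -m pendant '{"delta_pos":[[0,0,0],[0,0,0]],"angular":[[0,0,5],[0,0,0]],"fingers":[0,0]}' 60; t
python3 -m pendant '{"delta_pos":[[0,0,0],[0,0,0]],"angular":[[0,0,5],[0,0,0]],"fingers":[0,0]}' 60; t
done | grep -v -e pos -e grip
```

```text
time_s: 8.8
ee_rot: [-3.14, -0.001, -1.52]
ft_force: [3.0, -3.7, 0.4]
[-0.83 -0.61 -0.02] 0.012571184450492393 2.0719552785158157
time_s: 9.0
ee_rot: [-3.14, -0.001, -1.608]
ft_force: [2.8, -5.5, 1.5]
[-0.95 -0.4  -0.16] 0.012633505300552794 2.003086656332016
time_s: 9.2
ee_rot: [-3.14, -0.001, -1.695]
ft_force: [3.6, -5.5, 1.0]
[-1.   -0.63 -0.14] 0.012422623666129359 2.012113854289055
time_s: 9.4
ee_rot: [-3.14, -0.001, -1.782]
ft_force: [2.5, -6.3, 0.4]
[-1.15 -0.37 -0.11] 0.012611553662155325 2.0167239010334015
```

```bash
cat > st.py <<'E'
from h import *
import sys
im,i,M=snap('wrist',sys.argv[1]);s=arm.read_state()
h=cv2.cvtColor(im,cv2.COLOR_RGB2HSV);m=(h[...,0]>20)&(h[...,0]<36)&(h[...,1]>120)&(h[...,2]>50);m[:120]=0;m[300:]=0;m[:,:250]=0;m[:,390:]=0
n,l,st,c=cv2.connectedComponentsWithStats(m.astype(np.uint8))
for k in range(1,n):
    if st[k,4]>20:
        q=np.argwhere(l==k)[:,::-1].astype(np.float32);v=cv2.fitLine(q,2,0,.01,.01).ravel()
        A,B=[at(i,M,v[2:]+d*v[:2],.328) for d in(-20,20)]
        print(st[k],c[k].round(1),at(i,M,c[k],.328).round(4),'bar deg',(np.degrees(np.arctan2(*(B-A)[1::-1]))%180).round(1),'tool',np.degrees(s['ee_rot'][2]).round(1))
E
python3 st.py pics/w6.png; python3 - <<'E'
from h import *
s=arm.read_state();print(s['joint_efforts'].round(2),s['joint_positions'].round(3))
E
```

```text
[314 209   9  91 748] [317.6 253.1] [ 0.5577 -0.1421  0.328 ] bar deg 167.7 tool -102.0
[  3.07 -76.12 -38.73   1.62   1.45   0.76] [-3.550e-01  3.410e-01  1.378e+00 -1.000e-03  1.421e+00  1.425e+00]
```

The bar follows the tool with no slip (bar -12.3°, jaws -12.0°), about 29° past home, so one click. I'll go on to a second click, logging torque.

```bash
t(){ python3 -c "
from h import *
s=arm.read_state();print(s['ee_rot'][2].round(3),s['ft_torque'].round(2),s['ft_force'].round(1),s['joint_efforts'][5].round(2))"; }
for k in 1; do python3 -m pendant '{"delta_pos":[[0,0,0],[0,0,0]],"angular":[[0,0,5],[0,0,0]],"fingers":[0,0]}' 60; t
python3 -m pendant '{"delta_pos":[[0,0,0],[0,0,0]],"angular":[[0,0,6],[0,0,0]],"fingers":[0,0]}' 60; t
python3 -m pendant '{"delta_pos":[[0,0,0],[0,0,0]],"angular":[[0,0,3],[0,0,0]],"fingers":[0,0]}' 60; t
python3 -m pendant '{"delta_pos":[[0,0,0],[0,0,0]],"angular":[[0,0,5],[0,0,0]],"fingers":[0,0]}' 60; t
python3 -m pendant '{"delta_pos":[[0,0,0],[0,0,0]],"angular":[[0,0,6],[0,0,0]],"fingers":[0,0]}' 60; t
python3 -m pendant '{"delta_pos":[[0,0,0],[0,0,0]],"angular":[[0,0,6],[0,0,0]],"fingers":[0,0]}' 60; t
done | grep -v :; python3 st.py pics/w7.png
```

```text
-1.869 [-1.24 -0.4   0.13] [ 2.5 -7.2  0.3] 2.26
-1.975 [-1.42 -0.16 -0.05] [ 0.9 -7.9  0.3] 2.55
-2.025 [-1.31 -0.5  -0.04] [ 3.4 -7.5  0.2] 1.25
-2.114 [-1.54 -0.12 -0.12] [ 1.6 -7.9  1.5] 2.0
-2.219 [-1.43 -0.39 -0.16] [ 2.4 -8.3  0.7] 2.44
-2.324 [-1.67  0.03 -0.13] [ 0.2 -8.3  0.9] 2.44
[313 208  10  92 739] [317.5 253.5] [ 0.5548 -0.1467  0.328 ] bar deg 136.8 tool -133.0
```

```bash
python3 -m pendant '{"delta_pos":[[0,0,0],[0,0,0],[0,0,0],[0,0,0],[0,0,-0.03],[0,0,-0.04],[0,0,-0.05],[0,0,-0.05]],"angular":[[0,0,0],[0,0,0],[0,0,0],[0,0,0],[0,0,0],[0,0,0],[0,0,0],[0,0,0]],"fingers":[0.5,0.5,0.6,0.6,1,1,1,1]}' 60
python3 -m pendant '{"delta_pos":[[0,0,0],[0,0,0]],"angular":[[0,0,0],[0,0,0]],"fingers":[1,1]}'
python3 st.py pics/w8.png; python3 st.py pics/w8b.png
python3 -c "
from h import *
s=arm.read_state();print(s['ft_torque'].round(2),s['ft_force'].round(1),s['joint_positions'].round(2))"
```

```text
time_s: 11.5
eef_pos: [0.5472, -0.1388, 0.4572]
ee_rot: [3.141, -0.0, -2.32]
ft_force: [2.0, -0.1, -0.1]
gripper_width: 0.0852
time_s: 11.7
eef_pos: [0.5481, -0.1392, 0.4564]
ee_rot: [-3.14, 0.001, -2.32]
ft_force: [-0.2, 0.4, -0.6]
gripper_width: 0.0854
[316 148   6  64 325] [318.2 179.1] [ 0.548  -0.1402  0.328 ] bar deg 136.7 tool -132.9
[315 147   7  65 352] [317.7 179.8] [ 0.5473 -0.1395  0.328 ] bar deg 136.6 tool -132.9
[ 0.   -0.02 -0.03] [0.3 0.6 0.4] [-0.35  0.27  1.04  0.    1.83  1.97]
```

View pics/w8b.png

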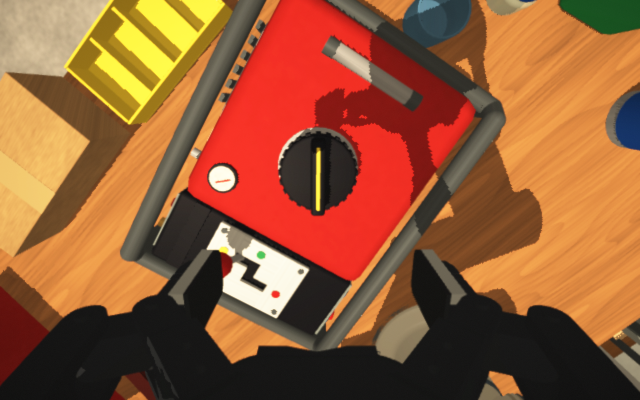

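The bar rests at 136.6° after release, as expected for two clicks (136.5°), and the spanner has not been disturbed. Next I'll turn the tool and go above the knob.

```bash
python3 -m pendant '{"delta_pos":[[0,0,0],[0,0,0],[0,0,0],[0,0,0],[0,0,0],[0,0,0],[0,0,0],[0,0,0]],"angular":[[0,0,-8.5],[0,0,-8.5],[0,0,-8.5],[0,0,-8.5],[0,0,-8.5],[0,0,-8.5],[0,0,-8.4],[0,0,0]],"fingers":[1,1,1,1,1,1,1,1]}'
python3 -m pendant '{"delta_pos":[[-0.038,-0.0105,0],[-0.038,-0.0105,0],[-0.038,-0.0105,0],[-0.038,-0.0105,0],[0,0,0],[0,0,0]],"angular":[[0,0,0],[0,0,0],[0,0,0],[0,0,0],[0,0,0],[0,0,0]],"fingers":[1,1,1,0.7,0.7,0.7]}'
cat > kn.py <<'E'
from h import *
import sys
im,i,M=snap('wrist',sys.argv[1]);s=arm.read_state();T=T_of(s)
h=cv2.cvtColor(im,cv2.COLOR_RGB2HSV);m=((h[...,0]<6)|(h[...,0]>174))&(h[...,1]>140)&(h[...,2]>70)
n,l,st,c=cv2.connectedComponentsWithStats(m.astype(np.uint8))
g=np.array([.499,.030]);y=np.radians(16.5)
for k in range(1,n):
    if 40<st[k,4]<8000:
        for z in (.238,.297,.315):
            p=at(i,M,c[k],z);d=p[:2]-g;print(st[k],z,p.round(4),'gate',(1e3*np.array([d[0]*np.cos(y)+d[1]*np.sin(y),-d[0]*np.sin(y)+d[1]*np.cos(y)])).round(1),'tool',(np.linalg.inv(T)@np.append(p,1))[:3].round(4))
E
python3 kn.py pics/w9.png
```

```text
time_s: 12.6
eef_pos: [0.5474, -0.139, 0.454]
ee_rot: [3.14, 0.002, -1.281]
ft_force: [-0.7, -0.9, -0.4]
gripper_width: 0.0853
time_s: 13.2
eef_pos: [0.5447, 0.0191, 0.4547]
ee_rot: [3.14, 0.0, -1.286]
ft_force: [0.1, -0.9, 0.1]
gripper_width: 0.0596
[311  78  12   4  41] 0.238 [0.635  0.0463 0.238 ] gate [135.  -22.9] tool [-0.0016 -0.0946  0.2167]
[311  78  12   4  41] 0.297 [0.6318 0.0453 0.297 ] gate [131.7 -23. ] tool [-0.0015 -0.0912  0.1577]
[311  78  12   4  41] 0.315 [0.6308 0.045  0.315 ] gate [130.6 -23.1] tool [-0.0015 -0.0902  0.1397]
[   6   91   40   82 1504] 0.238 [0.4829 0.3706 0.238 ] gate [ 81.3 331.2] tool [-0.3555 -0.0397  0.2168]
[   6   91   40   82 1504] 0.297 [0.5031 0.3198 0.297 ] gate [ 86.2 276.7] tool [-0.301  -0.0447  0.1578]
[   6   91   40   82 1504] 0.315 [0.5092 0.3042 0.315 ] gate [ 87.7 260. ] tool [-0.2844 -0.0463  0.1398]
[625 112  15  24 285] 0.238 [ 0.7003 -0.3352  0.238 ] gate [  89.3 -407.4] tool [ 0.383  -0.0502  0.2167]
[625 112  15  24 285] 0.297 [ 0.6871 -0.2776  0.297 ] gate [  92.9 -348.3] tool [ 0.3239 -0.0536  0.1577]
[625 112  15  24
[... 295 characters left out ...]
56  30  30 725] 0.315 [0.5508 0.0211 0.315 ] gate [ 47.1 -23.3] tool [-0.001  -0.0067  0.1398]
[225 223  16  27 249] 0.238 [0.4237 0.0977 0.238 ] gate [-53.   86.3] tool [-0.1102  0.0938  0.2169]
[225 223  16  27 249] 0.297 [0.453  0.0888 0.297 ] gate [-27.5  69.4] tool [-0.0934  0.0682  0.1579]
[225 223  16  27 249] 0.315 [0.4619 0.086  0.315 ] gate [-19.7  64.3] tool [-0.0883  0.0604  0.1399]
[287 225   9   8  56] 0.238 [0.4536 0.0267 0.238 ] gate [-44.5   9.7] tool [-0.0337  0.0849  0.2169]
[287 225   9   8  56] 0.297 [0.4783 0.0287 0.297 ] gate [-20.2   4.6] tool [-0.0286  0.0608  0.1578]
[287 225   9   8  56] 0.315 [0.4858 0.0293 0.315 ] gate [-12.8   3.1] tool [-0.0271  0.0534  0.1398]
```

View pics/w9.png

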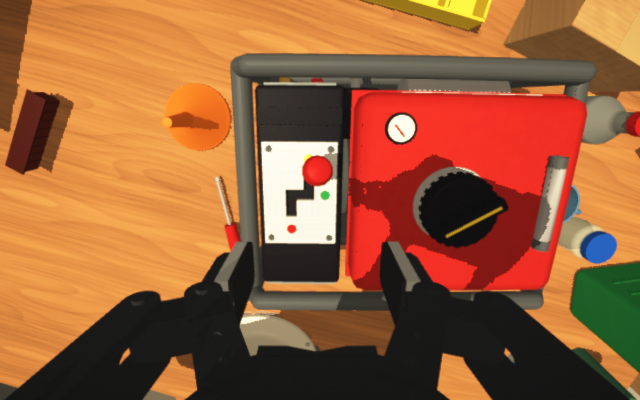

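The knob is at (318,171), within 3 mm of the tool axis. The gate's legs run along image vertical (tool ±y), and the red dot is at (291,229). I'll descend and pinch lightly.

```bash
python3 -m pendant '{"delta_pos":[[-0.001,-0.003,0.045],[0,0,0.045],[0,0,0.045],[0,0,0.03],[0,0,0.015],[0,0,0.012],[0,0,0],[0,0,0]],"angular":[[0,0,0],[0,0,0],[0,0,0],[0,0,0],[0,0,0],[0,0,0],[0,0,0],[0,0,0]],"fingers":[0.7,0.7,0.7,0.7,0.7,0.7,0.7,0.7]}' 20
python3 -m pendant '{"delta_pos":[[0,0,0],[0,0,0],[0,0,0],[0,0,0],[0,0,0],[0,0,0]],"angular":[[0,0,0],[0,0,0],[0,0,0],[0,0,0],[0,0,0],[0,0,0]],"fingers":[0.3,0.3,0.2,0.2,0.2,0.2]}' 20
```

```text
time_s: 14.05
eef_pos: [0.548, 0.0198, 0.2639]
ee_rot: [-3.141, -0.0, -1.285]
ft_force: [-0.8, -0.0, 0.4]
gripper_width: 0.0598
time_s: 14.65
eef_pos: [0.5483, 0.0202, 0.2643]
ee_rot: [-3.14, -0.001, -1.284]
ft_force: [1.0, -1.6, 6.2]
gripper_width: 0.031
```

```bash
python3 -m pendant '{"delta_pos":[[0,0.008,0],[0,0.008,0],[0,0.008,0],[0,0.008,0],[0,0.006,0],[0,0.004,0],[0,0,0]],"angular":[[0,0,0],[0,0,0],[0,0,0],[0,0,0],[0,0,0],[0,0,0],[0,0,0]],"fingers":[0.2,0.2,0.2,0.2,0.2,0.2,0.2]}' 20
python3 kn.py pics/w10.png | grep 0.297
```

```text
time_s: 15.35
eef_pos: [0.5104, 0.0077, 0.2671]
ee_rot: [-3.133, -0.004, -1.284]
ft_force: [2.5, -4.1, 36.3]
gripper_width: 0.0307
[487  76  20  28 138] 0.297 [ 0.6051 -0.0414  0.297 ] gate [ 81.5 -98.6] tool [ 0.0739 -0.0771 -0.0289]
[ 283  224   68   76 4061] 0.297 [0.5091 0.0079 0.297 ] gate [  3.4 -24.1] tool [-0.0005  0.0011 -0.0299]
[456 334  18  22 162] 0.297 [ 0.4847 -0.0799  0.297 ] gate [ -45.  -101.3] tool [ 0.0768  0.0494 -0.03  ]
[416 349  44  49 681] 0.297 [ 0.4599 -0.0731  0.297 ] gate [-66.8 -87.7] tool [ 0.0632  0.0712 -0.0302]
```

A 36 N upward push: the knob rises as it comes upright. I'll raise the tool to follow.

```bash
python3 -m pendant '{"delta_pos":[[0,0,-0.003],[0,0,-0.003],[0,0,0]],"angular":[[0,0,0],[0,0,0],[0,0,0]],"fingers":[0.2,0.2,0.2]}' 20
python3 kn.py pics/w11.png | grep 0.297|grep 4...]
```

```text
time_s: 15.7
eef_pos: [0.5066, 0.0086, 0.2687]
ee_rot: [3.14, 0.001, -1.284]
ft_force: [0.9, -0.4, -7.7]
gripper_width: 0.0309
[ 284  222   68   76 4041] 0.297 [0.5062 0.0081 0.297 ] gate [  0.7 -23. ] tool [ 0.0003  0.0007 -0.0283]
```

```bash
python3 -m pendant '{"delta_pos":[[-0.006,0.001,0],[-0.006,0,0],[-0.006,0,0],[-0.005,0,0],[0,0,0]],"angular":[[0,0,0],[0,0,0],[0,0,0],[0,0,0],[0,0,0]],"fingers":[0.2,0.2,0.2,0.2,0.2]}' 20
python3 kn.py pics/w12.png | grep 0.297|grep '[34]...]'
```

```text
time_s: 16.25
eef_pos: [0.5005, 0.0303, 0.2703]
ee_rot: [-3.14, -0.002, -1.283]
ft_force: [2.0, -4.8, 5.9]
gripper_width: 0.0309
[ 284  222   67   76 3981] 0.297 [0.4991 0.0298 0.297 ] gate [ 0.1 -0.3] tool [ 0.      0.0015 -0.0268]
```

Crossing freely: the knob is at gate (0,0). Now the second half.

```bash
python3 -m pendant '{"delta_pos":[[-0.006,0,0],[-0.006,0,0],[-0.006,0,0],[-0.004,0,0.001],[0,0,0]],"angular":[[0,0,0],[0,0,0],[0,0,0],[0,0,0],[0,0,0]],"fingers":[0.2,0.2,0.2,0.2,0.2]}' 20
python3 kn.py pics/w13.png | grep 0.297|grep '[34]...]'
```

```text
time_s: 16.8
eef_pos: [0.4941, 0.0514, 0.2689]
ee_rot: [-3.14, -0.001, -1.283]
ft_force: [2.9, -3.9, 4.9]
gripper_width: 0.0309
[ 284  221   67   75 4009] 0.297 [0.4941 0.0513 0.297 ] gate [ 1.4 21.9] tool [-0.      0.     -0.0281]
```

```bash
python3 -m pendant '{"delta_pos":[[0,0.008,0],[0,0.008,0.001],[0,0.008,0.001],[0,0.008,0.002],[0,0.006,0.001],[0,0,0]],"angular":[[0,0,0],[0,0,0],[0,0,0],[0,0,0],[0,0,0],[0,0,0]],"fingers":[0.2,0.2,0.2,0.2,0.2,0.2]}' 20
python3 kn.py pics/w14.png | grep 0.297|grep '[34]...]'
python3 -m pendant '{"delta_pos":[[0,0.004,0.001],[0,0.002,0.001],[0,0.002,0],[0,0,0]],"angular":[[0,0,0],[0,0,0],[0,0,0],[0,0,0]],"fingers":[0.2,0.2,0.2,0.2]}' 20
python3 kn.py pics/w15.png | grep 0.297|grep '[34]...]'
```

```text
time_s: 17.45
eef_pos: [0.456, 0.0404, 0.2631]
ee_rot: [3.14, 0.0, -1.284]
ft_force: [-1.0, -1.3, 2.0]
gripper_width: 0.0305
[ 284  219   67   80 4389] 0.297 [0.4588 0.041  0.297 ] gate [-35.4  22. ] tool [ 0.0002 -0.0024 -0.0338]
time_s: 17.9
eef_pos: [0.4507, 0.0385, 0.2615]
ee_rot: [-3.139, -0.0, -1.284]
ft_force: [9.5, 2.1, -4.0]
gripper_width: 0.0309
[ 283  212   68   85 4480] 0.297 [0.4553 0.0399 0.297 ] gate [-39.1  21.9] tool [ 0.     -0.0048 -0.0355]
```

```bash
python3 -m pendant '{"delta_pos":[[0,0.002,0],[0,0.002,0],[0,0.001,0],[0,0,0]],"angular":[[0,0,0],[0,0,0],[0,0,0],[0,0,0]],"fingers":[0.2,0.2,0.2,0.2]}' 40
python3 kn.py pics/w16.png | grep 0.297|grep '[34]...]'
```

```text
time_s: 18.35
eef_pos: [0.4488, 0.0376, 0.2616]
ee_rot: [-3.134, -0.001, -1.284]
ft_force: [31.1, 8.1, -21.6]
gripper_width: 0.03
[ 283  209   67   86 4438] 0.297 [0.4543 0.0395 0.297 ] gate [-40.2  21.8] tool [-0.0002 -0.0061 -0.0354]
```

Hard against the stop: 32 N reaction and no more movement. I'll release, lift, back away and check.

```bash
python3 -m pendant '{"delta_pos":[[0,0,0],[0,0,0],[0,0,0],[0,0,0],[0,0,-0.03],[0,0,-0.04],[0,0,-0.05],[0,0,-0.04]],"angular":[[0,0,0],[0,0,0],[0,0,0],[0,0,0],[0,0,0],[0,0,0],[0,0,0],[0,0,0]],"fingers":[0.7,0.7,0.7,0.7,0.7,0.7,0.7,0.7]}' 40
python3 -m pendant '{"delta_pos":[[0,0.025,-0.02],[0,0.025,-0.02],[0,0,0],[0,0,0]],"angular":[[0,0,0],[0,0,0],[0,0,0],[0,0,0]],"fingers":[0.7,0.7,0.7,0.7]}' 40
python3 kn.py pics/w17.png | grep 0.297|grep -e '[34567]..]'
python3 - <<'E'
from h import *
im,i,M=snap('wrist','pics/w18.png')
t,it,Mt=snap('top','pics/t18.png');sc,_,_=snap('scene','pics/s18.png')
cv2.imwrite('pics/fin.png',np.vstack([np.hstack([im[:300,120:520],cv2.resize(t[130:280,230:430],(400,300),interpolation=3)]),np.hstack([cv2.resize(sc[130:280,200:400],(400,300),interpolation=3),cv2.resize(t,(480,300))[:,40:440]])])[:,:,::-1])
a=cv2.imread('pics/top0.png')[:,:,::-1];print('done')
hs=cv2.cvtColor(t,cv2.COLOR_RGB2HSV)
E
```

```text
time_s: 19.2
eef_pos: [0.4444, 0.0368, 0.424]
ee_rot: [-3.14, -0.0, -1.284]
ft_force: [0.6, -0.4, -0.6]
gripper_width: 0.0598
time_s: 19.6
eef_pos: [0.3966, 0.0226, 0.4616]
ee_rot: [-3.141, -0.0, -1.284]
ft_force: [-1.0, 0.3, 0.1]
gripper_width: 0.0602
[  14    3   43   92 1692] 0.297 [0.4374 0.3244 0.297 ] gate [ 24.5 299.8] tool [-0.2779 -0.1243  0.164 ]
[302  99  31  35 832] 0.297 [0.4516 0.0392 0.297 ] gate [-42.8  22.3] tool [-0.0003 -0.0573  0.164 ]
[243 154  23  51 630] 0.297 [0.3704 0.0842 0.297 ] gate [-107.9   88.5] tool [-0.0664  0.0078  0.164 ]
done
```

View pics/fin.png

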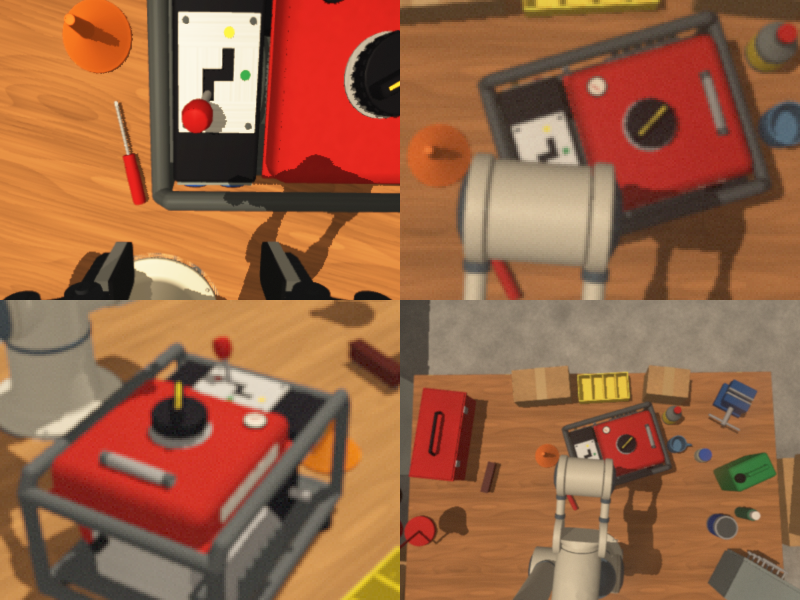

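The final views show the knob at the red-dot end, at gate (-42.8, +22.3) mm. The cap stripe is still at its new angle, the spanner and bench items haven't moved, and the gripper is clear.

```bash
python3 -c "
from bench import arm
print(arm.sign_off())"
```

```text
the job is handed in; nothing more can be done
None
```

The fuel cap is tightened by two clicks and the fuel lever is fully in the end slot at the red dot. I signed off at about 20 s on the robot's clock.

- **Cap:** I pinched the grip bar and turned it clockwise about 111°, roughly 60° past home. After release the bar rested at 136.6°, against 136.5° expected for two clicks. The torque readings were too noisy to show the clicks, so the count rests on the bar angle.
- **Lever:** I took it through the gate until it stopped with about 32 N of resistance. After release the knob was at gate (-42.8, +22.3) mm, against a nominal (-42, +22).
- **Other checks:** In the last pictures the spanner and the bench items looked undisturbed by eye, and the robot was touching nothing.

Two things went wrong and were put right:
- **First pinch missed:** the fingers closed on air above the bar, because the fingertips sit about 20 mm behind the nominal TCP. I went lower and pinched again.
- **High force on the lever:** partway through the first leg the upward force reached 36 N as the knob rose into the gripper. I raised the tool to relieve it. That is close to the 40 N limit. I only read the force at the end of each move, so a brief higher peak can't be ruled out.

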